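# Run the rinsed chopstick rests into the corner of the tray

### The arm

A 6-joint arm with a two-finger parallel gripper is mounted at the origin on the work surface. World frame = base frame: x ahead of the robot, y to its left, z up, the work surface at z = 0. Lengths are in m, angles in rad, forces in N, time in s.
With the tool pointing down it reaches from about 0.25 to 0.725 m from the base axis. Payload 4 kg.
Tool frame: the origin (TCP) lies between the finger pads; the fingertips stand 17 mm ahead of it and the grasp point (between the pads) lies 2 mm behind it (robot.tip_reach is the x of the fingertips in the tool frame, in m); x points along the fingers, y is the direction in which the jaws open and shut, and the axes are right-handed (so a half turn about x gives the same grasp; the last joint's range is limited). The gripper opens to 85 mm and grips with 20 to 120 N. Pads are 22 mm wide; open, the fingers measure 114 mm over their backs; the gripper's body (76 mm by 85 mm) begins 54 mm behind the grasp point. The pads swing forward as they close: fully open they stand 13 mm farther back than shut.
Start: joints at [-1.265, 0.241, 0.005, 1.335, 0, 1.571], TCP at [0.151, -0.477, 0.248] pointing down, gripper open.
Joint ranges: [-2.72, 2.72], [-1.05, 1.87], [-1.09, 1.28], [-1.99, 2.15], [-1.42, 1.44], [-3.14, 3.14]. Speed limits (rad/s): [2.79, 2.79, 3.14, 3.14, 3.14, 3.14].

### API

Orientations are given as a unit quaternion [w, x, y, z].
In Python, from workcell import robot gives the robot as it stands.
- The arm moves only by the shell command python3 -m pendant 'ROWS' [FORCE]. ROWS is JSON, a list of rows, each a list of 3 entries, a list of its own where there are three numbers: the shift along the tool's x, y, z in m, then the turn, a rotation vector about the tool's x, y, z in degrees, then the opening, from -1 (shut) to 1 (fully open). In form: [[[dx, dy, dz], [ax, ay, az], gripper], ...]. A call has 1 to 12 rows; each row shifts and turns the commanded pose from where the row before left it, along the tool's axes as they then stand; what a row does not reach is not made up. A row lasts 1/10 s, in which the tool goes at most 50 mm and 8.59 degrees, less where a joint would pass 70% of its speed; a pose out of reach is approached as far as the arm can. A call is refused whole if a number of a shift passes 0.05 or a number of a turn 8.59, either way. A call with a gripper value outside its range is refused whole. The fingers move at their own pace and stop on an object; FORCE is the grip in N (left out, the last holds). Time passes only in rows, so rows that do not move let the fingers close. It gives the time, the measured TCP pose, the force and the opening at its end, in the units of the state.
- robot.observe(): the state, without advancing time (a new reading comes with each control period).
- robot.snapshot(name): name is "scene" or "top" or "wrist"; returns the picture (420x560x3 uint8, red, green, blue); there is no depth.
- robot.camera_model(name): a dict with "fovy" (degrees; the focal length in pixels is half the picture's height over the tangent of half this angle, whatever the lens; pixels are square), "cx", "cy" (the principal point, pixels), "rvec" (rotation vector, rad) and "tvec" (3), from world to camera coordinates, as OpenCV has them. Camera axes: x right, y down, z forward; pixel columns grow to the right and rows downward; lengths in m; the calibration is good to about 2 mm. The wrist camera is an equidistant fisheye: a pixel r from the principal point sees the ray r / f radians off the axis. A picture is of the moment at which its call begins: read the wrist's pose just before it. camera_model takes no time and is no camera call; for the wrist camera it gives the pose at the moment of the call.
- robot.close_job(): hands the job in, once; it reports no verdict.
The state is a dict: "clock": time; "joint_positions": joint angles; "qd": joint speeds; "joint_torque": joint torques, N m; "tcp_pos": TCP position; "ee_rot": TCP orientation; "force": force on the tool from outside, world axes, zero at the start; "moment": the same for the moment, N m; "finger_gap": finger opening in m.
Only numpy, scipy, OpenCV 4.12 (cv2) and the standard library are available. Lean on these libraries where they do the work, as an engineer would, in place of code of your own. Each camera call takes 0.05 s, during which the arm holds its last target.

### The job

Pick up the last round chopstick rest from the chopping board, put it in the level dark metal rinsing tray with the other three and let go of it. Then take the tray by its wooden grip and tilt it to roughly 30 degrees, so that all four rests slide together into the corner with the pouring lip. Finish while still holding the tray steady like that, with nothing else propping it up (its lip corner may stay on the counter), and leave the other things where they are.

Things in the scene. Friction and masses are not known exactly. Their poses are not given: they have to be found in the camera images.
- tray: the rinsing tray, one loose dark metal body, 0.28 to 0.46 kg: an open rectangular box 200 (its x) by 150 (its y) by 45 mm high outside, walls and floor 4 mm thick, with a small pouring lip at its (-x, -y) corner and an upright wooden grip outside the opposite (+x, +y) corner. Origin at the centre of its underside, z up out of the tray
- tray_mid (a point): centre of the tray's inner floor, 4 mm above its underside; axes as the tray's
- tray_corner (a point): the point on the tray's inner floor right in the lip corner, where the two walls meet; at (-96, -71, 4) mm in the tray's frame. The lip sticks out 35 mm beyond this corner, along the tray's diagonal, 35 to 50 mm above the underside. When the tray is tilted towards it, the tray stands on the outer bottom edge of this corner
- tray_grip (a point): the point to hold on the wooden grip, at (114, 86, 74) mm in the tray's frame; axes as the tray's. The grip is a flat upright slab, 12 mm thick, 40 mm long along the tray's diagonal (direction lip corner to grip: 36.9 degrees from the tray's x towards its y) and reaching from 32 to 92 mm above the tray's underside, so 47 mm of it stand above the rim. It is pinched from above across its 12 mm, that is with the fingers closing level and square to the diagonal
- rest4_center (a point): centre of the chopstick rest on the board: a glazed ceramic disc, 30 mm across, 14 mm high, 25 g, lying flat (a loose round thing: its yaw means nothing)
- rest1_center (a point): centre of a like rest lying in the tray, in its half nearer the grip (rests 1 to 3 all lie at x from -10 to 80 mm in the tray's frame, so the part of the floor next to the lip corner is free). The rests are wet and slippery on the tray (friction about 0.2: they begin to slide at 10 to 15 degrees of tilt)
- rest2_center (a point): centre of a second like rest in the tray
- rest3_center (a point): centre of a third like rest in the tray
- rest1: the first rest in the tray, origin at the centre of its underside
- rest2: the second rest in the tray, origin at the centre of its underside
- rest3: the third rest in the tray, origin at the centre of its underside
- rest4: the rest on the board, origin at the centre of its underside
- board: wooden chopping board, fixed to the counter, 160 (its x) by 260 (its y) by 18 mm thick; origin at the centre of its underside. rest4 lies on its -y side (y below 12 mm), the tin stands on its +y half
- tin: small red spice tin with a steel cap standing on the board, 40 mm across, 45 mm high; origin at the centre of its underside; leave alone
- mug: blue mug, 76 mm across, 85 mm high, with a handle; origin at the centre of its underside; leave alone
- jar: amber glass spice jar, 50 mm across, 65 mm high, origin at the centre of its underside; leave alone
- bottle: orange bottle, 60 mm across, 170 mm high, origin at the centre of its underside; leave alone
- bowl: white bowl, 100 mm across, 50 mm high, origin at the centre of its underside; leave alone

How it is judged:
By the outcome, as a careful person would: the job done as asked, in the order asked, and still so for the second after the job is handed in, while the arm keeps its last pose, push and grip.
It also fails if it takes over 58 s, if anything falls off the work surface, if the arm or the gripper's body presses on something with over 40 N, if the wrist force passes 120 N, or if a joint passes its speed limit or range.

## Working session

There is one attempt and no reset: what is moved stays moved. The work goes in short steps, Python scripts to look and compute and a shell command to move; the robot and the scene stay as the last step left them, time stands still between calls to the robot, and variables do not carry over. Pictures are saved under pics/ and viewed, and the job is handed in when it is done.

```bash
ls; mkdir -p pics; python3 - <<'E'
from workcell import robot
import cv2
print(robot.observe())
for n in ("scene","top","wrist"):
    print(n,robot.camera_model(n))
    cv2.imwrite(f"pics/{n}0.png",robot.snapshot(n)[:,:,::-1])
E
```

```text
pics
{'clock': 0.0, 'joint_positions': array([-1.26502369e+00,  2.41392244e-01,  3.71402600e-03,  1.33519445e+00,
        1.03685381e-05,  1.57080253e+00]), 'qd': array([ 0.00194727,  0.00081559,  0.00022056, -0.00048276, -0.00200858,
       -0.00069826]), 'joint_torque': array([ 2.50549274e-04, -3.72320974e+01,  2.52405828e+01,  1.71649747e-02,
       -2.04296407e-05, -2.16965752e-06]), 'tcp_pos': array([ 0.15033735, -0.47623457,  0.24741938]), 'ee_rot': array([-0.10695797, -0.69875061, -0.10841015,  0.69896696]), 'force': array([0.1837905 , 0.28386989, 0.09744392]), 'moment': array([ 0.00952767, -0.03561955,  0.00886774]), 'finger_gap': 0.08515450903932952}
scene {'fovy': 49.30212551577736, 'cx': 280.14575503325773, 'cy': 217.64031610713533, 'rvec': array([ 2.40834991,  1.04220545, -0.30387768]), 'tvec': array([-0.34346643, -0.29931929,  1.48096176])}
top {'fovy': 51.72606825078471, 'cx': 273.0899818375065, 'cy': 204.69983864434812, 'rvec': array([ 2.16947014, -2.16520185,  0.07741876]), 'tvec': array([-0.00503126,  0.54222258,  1.2167001 ])}
wrist {'fovy': 65.70646984690485, 'cx': 273.069151608931, 'cy': 212.19739548270215, 'rvec': array([-2.3107459 ,  1.69448993,  0.27994908]), 'tvec': array([-0.49904111, -0.0419708 ,  0.3797985 ])}
```

View pics/scene0.png

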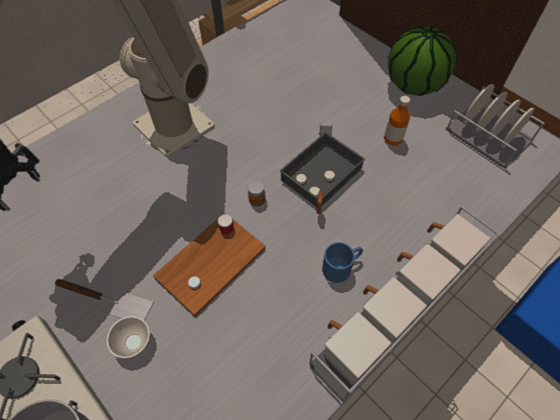

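View pics/top0.png

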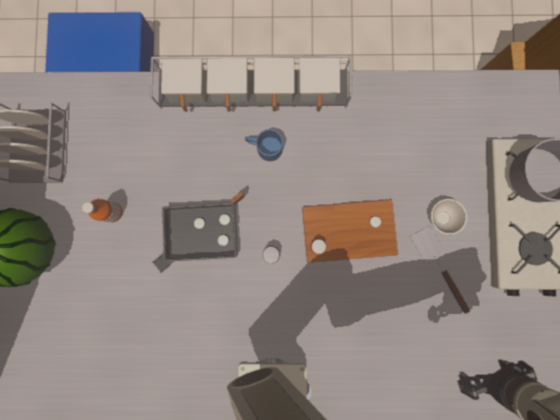

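View pics/wrist0.png

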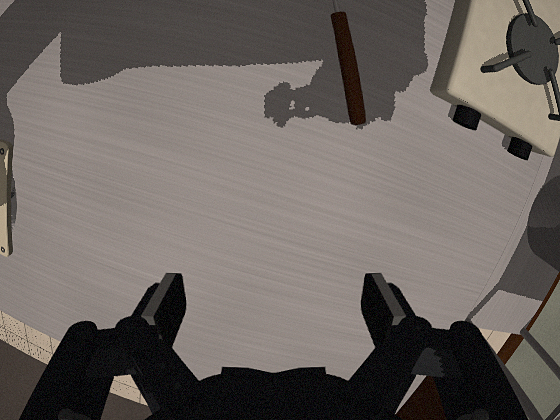

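The top view shows the tray around (200,232), with its grip at (237,197) and lip at (162,263). rest4 is at (376,222) on the board and the tin is at (318,247). I'll enlarge both areas.

```bash
python3 - <<'E'
import cv2
a=cv2.imread("pics/top0.png")
cv2.imwrite("pics/t1.png",cv2.resize(a[185:280,145:285],None,fx=5.5,fy=5.5,interpolation=cv2.INTER_CUBIC))
cv2.imwrite("pics/t2.png",cv2.resize(a[190:270,295:405],None,fx=6,fy=6,interpolation=cv2.INTER_CUBIC))
b=cv2.imread("pics/scene0.png")
cv2.imwrite("pics/s1.png",cv2.resize(b[110:225,265:375],None,fx=5,fy=5,interpolation=cv2.INTER_CUBIC))
E
```

```text
(no output)
```

View pics/t1.png

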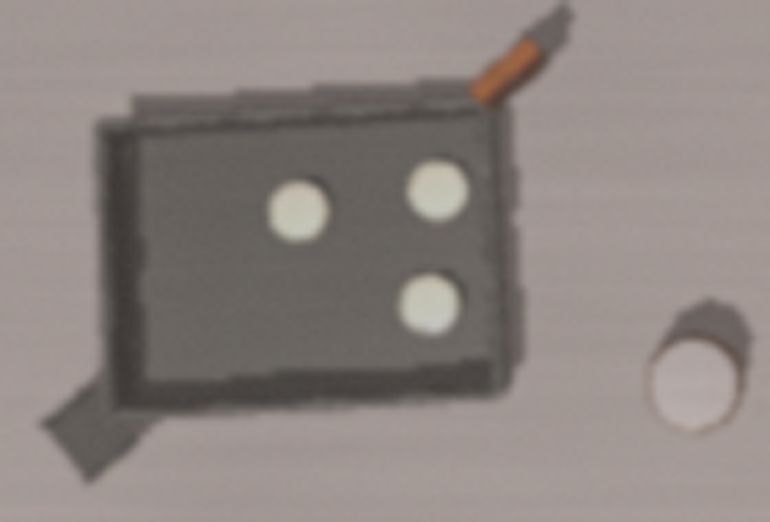

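View pics/t2.png

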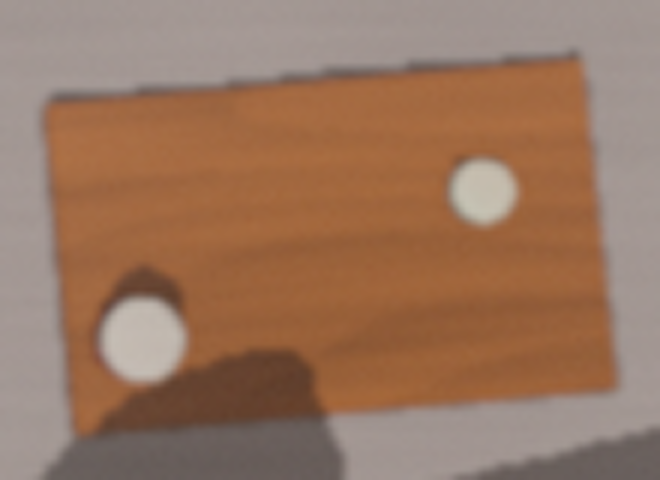

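View pics/s1.png

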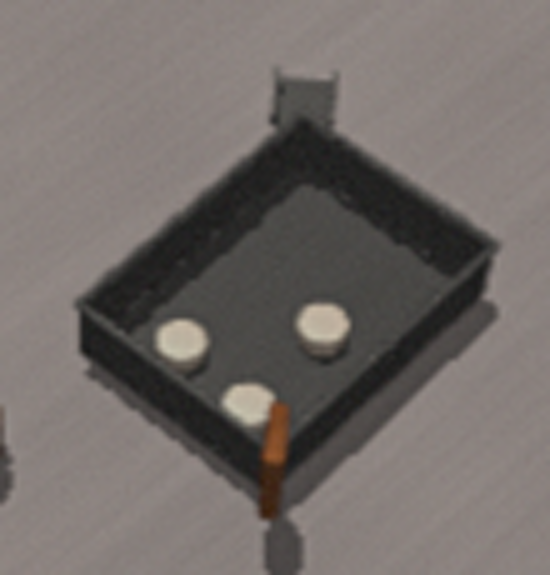

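```bash
cat > h.py <<'E'
import numpy as np, cv2
from workcell import robot
from scipy.spatial.transform import Rotation as R
def cam(n):
    m=robot.camera_model(n); f=210/np.tan(np.radians(m["fovy"]/2))
    return f,m["cx"],m["cy"],R.from_rotvec(m["rvec"]).as_matrix(),np.array(m["tvec"])
def proj(c,P):
    f,cx,cy,Rm,t=c; q=np.atleast_2d(P)@Rm.T+t
    return np.c_[cx+f*q[:,0]/q[:,2],cy+f*q[:,1]/q[:,2]]
def at(c,uv,z):
    f,cx,cy,Rm,t=c; o=-Rm.T@t; d=Rm.T@np.array([(uv[0]-cx)/f,(uv[1]-cy)/f,1])
    return o+d*(z-o[2])/d[2]
def tool():
    s=robot.observe(); q=s["ee_rot"]
    return np.array(s["tcp_pos"]),R.from_quat([q[1],q[2],q[3],q[0]]).as_matrix(),s
E
python3 - <<'E'
from h import *
from scipy.optimize import least_squares
T=cam("top");S=cam("scene")
t1=lambda u,v:(145+u/5.5-.4,185+v/5.5-.4)
t2=lambda u,v:(295+u/6-.4,190+v/6-.4)
s1=lambda u,v:(265+u/5-.4,110+v/5-.4)
cor={'mp':(-.1,.075,.045),'pp':(.1,.075,.045),'pm':(.1,-.075,.045),'mm':(-.1,-.075,.045),'g':(.112,.084,.092)}
obs=[(T,'mp',t1(98,120)),(T,'pm',t1(510,393)),(T,'mm',t1(110,410)),(T,'g',t1(508,73)),
(S,'mm',s1(307,122)),(S,'mp',s1(497,245)),(S,'pm',s1(78,303))]
def res(p,which=None):
    c,s=np.cos(p[2]),np.sin(p[2]);r=[]
    for C,k,uv in obs:
        if which is not None and C is not which: continue
        x,y,z=cor[k]; r+=list(proj(C,[p[0]+c*x-s*y,p[1]+s*x+c*y,z])[0]-uv)
    return np.array(r)
for w in (T,S,None):
    o=least_squares(res,[.44,.16,-1.57],args=(w,)); print(o.x,np.degrees(o.x[2]),o.fun.round(1))
p=o.x
for k,uv in dict(r1=t1(299,211),r2=t1(438,190),r3=t1(430,303)).items():
    P=at(T,uv,.018); c,s=np.cos(p[2]),np.sin(p[2]);d=P[:2]-p[:2];print(k,P,'tray',c*d[0]+s*d[1],-s*d[0]+c*d[1])
print('rest4',at(T,t2(484,191),.032), 'scene',at(S,(194.5,282.5),.032))
print('tin',at(T,t2(143,339),.063),'jar',at(T,t1(694,385),.065))
print('mug',at(T,(271,144),.085),'base origin',proj(T,[0,0,0]))
E
```

```text
[ 0.46589054  0.20169085 -1.51788926] -86.96864809339475 [ 1.1 -0.1 -1.   0.   0.4  0.5 -0.5 -0.4]
[ 0.46571111  0.20461351 -1.52038256] -87.11150371988694 [-0.3 -1.2  0.3  0.8  0.   0.3]
[ 0.4660082   0.20267259 -1.520096  ] -87.09508507263489 [ 0.8 -0.3 -1.4  0.1 -0.   0.4 -0.8 -0.3 -0.7 -0.9 -0.1  1.2 -0.4  0.8]
r1 [0.4897826  0.20925962 0.018     ] tray -0.005373714546428334 0.024077663610347376
r2 [0.50090546 0.13654709 0.018     ] tray 0.06780907446664484 0.031501261818662495
r3 [0.44200111 0.13996678 0.018     ] tray 0.06140857978185548 -0.027154085303358944
rest4 [ 0.49441506 -0.29289427  0.032     ] scene [ 0.49844347 -0.29227591  0.032     ]
tin [ 0.42477696 -0.12949515  0.063     ] jar [0.40121533 0.00125774 0.065     ]
mug [0.70487114 0.00117797 0.085     ] base origin [[271.29867399 397.75057487]]
```

```bash
python3 - <<'E'
from h import *
p,M,s=tool(); print(p,'\n',M.round(3)); print('shift to above rest4, tool axes',M.T@(np.array([.496,-.2925,.13])-p))
E
```

```text
[ 0.15039967 -0.47639007  0.24760854] 
 [[-0.     0.301 -0.954]
 [ 0.002 -0.954 -0.301]
 [-1.    -0.002  0.   ]]
shift to above rest4, tool axes [ 0.11771436 -0.07112775 -0.38492998]
```

```bash
python3 -m pendant '[[[0.01,-0.006,-0.032],[0,0,0],0.6],[[0.01,-0.006,-0.032],[0,0,0],0.6],[[0.01,-0.006,-0.032],[0,0,0],0.6],[[0.01,-0.006,-0.032],[0,0,0],0.6],[[0.01,-0.006,-0.032],[0,0,0],0.6],[[0.01,-0.006,-0.032],[0,0,0],0.6],[[0.01,-0.006,-0.032],[0,0,0],0.6],[[0.01,-0.006,-0.032],[0,0,0],0.6],[[0.01,-0.006,-0.032],[0,0,0],0.6],[[0.01,-0.006,-0.032],[0,0,0],0.6],[[0.01,-0.006,-0.032],[0,0,0],0.6],[[0.008,-0.005,-0.032],[0,0,0],0.6]]' 30
python3 - <<'E'
from h import *
p,M,s=tool(); print(p,'\n',M.round(3),s['finger_gap']); print('shift',M.T@(np.array([.496,-.2925,.04])-p))
print(robot.camera_model("wrist"))
cv2.imwrite("pics/w1.png",robot.snapshot("wrist")[:,:,::-1])
E
```

```text
clock: 1.35
tcp_pos: [0.496, -0.2924, 0.1292]
ee_rot: [-0.107, -0.698, -0.108, 0.699]
force: [-0.4, -0.8, -0.2]
finger_gap: 0.0683
[ 0.49596881 -0.29240442  0.12922235] 
 [[-0.001  0.301 -0.954]
 [ 0.001 -0.954 -0.301]
 [-1.    -0.001  0.001]] 0.06833706088037447
shift [ 8.92221359e-02  1.97946927e-04 -9.49623432e-05]
{'fovy': 65.70646984690485, 'cx': 273.069151608931, 'cy': 212.19739548270215, 'rvec': array([-2.30972712,  1.69363558,  0.27979385]), 'tvec': array([-0.42774058,  0.36032637,  0.39117871])}
```

View pics/w1.png

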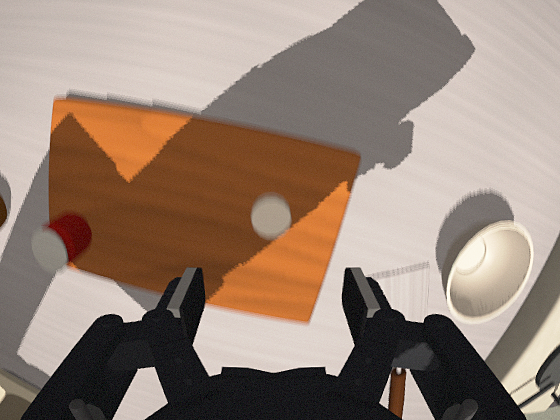

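The wrist view shows rest4's top at about (271,215), between the fingers. I'll cross-check its position with the fisheye model.

```bash
cat >> h.py <<'E'
def wat(uv,z,c=None):
    f,cx,cy,Rm,t=c or cam("wrist"); d=np.array([uv[0]-cx,uv[1]-cy]); r=np.hypot(*d); th=r/f
    v=np.r_[np.sin(th)*d/max(r,1e-9),np.cos(th)]; o=-Rm.T@t; w=Rm.T@v
    return o+w*(z-o[2])/w[2]
def wproj(P,c=None):
    f,cx,cy,Rm,t=c or cam("wrist"); q=Rm@np.array(P)+t; th=np.arctan2(np.hypot(*q[:2]),q[2]); return np.array([cx,cy])+f*th*q[:2]/np.hypot(*q[:2])
E
python3 - <<'E'
from h import *
print(wat((271,214.5),.032), robot.tip_reach)
E
```

```text
[ 0.50452803 -0.28652189  0.032     ] 0.017
```

```bash
python3 - <<'E'
from h import *
T=cam("top")
t2=lambda u,v:(295+u/6-.4,190+v/6-.4)
for w,t in [((360,155),(582,57)),((308,322),(618,388)),((54,98),(46,103))]:
    print(wat(w,.018),at(T,t2(*t),.018))
p,M,s=tool()
print(s['clock'],p,wproj(p),wproj(p+M[:,0]*.017))
a=cv2.imread("pics/w1.png"); cv2.imwrite("pics/w1c.png",cv2.resize(a[170:270,220:330],None,fx=5,fy=5,interpolation=cv2.INTER_CUBIC))
cv2.imwrite("pics/w2.png",robot.snapshot("wrist")[:,:,::-1])
E
```

```text
[ 0.56476641 -0.33682203  0.018     ] [ 0.55930597 -0.34375953  0.018     ]
[ 0.41200039 -0.35086252  0.018     ] [ 0.40210296 -0.35731366  0.018     ]
[ 0.54206489 -0.08444119  0.018     ] [ 0.53691505 -0.08773712  0.018     ]
1.4 [ 0.50003519 -0.28990901  0.12792764] [273.65670052 293.97165309] [273.56124154 275.56749128]
```

View pics/w1c.png

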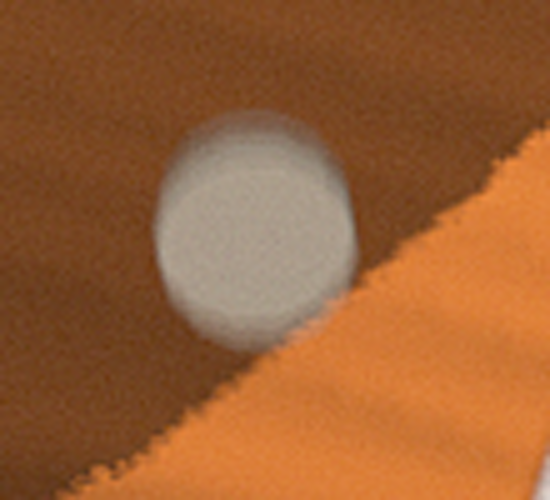

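The arm was still moving, so that picture is blurred. I'll let it settle and look again.

```bash
python3 -m pendant '[[[0,0,0],[0,0,0],0.6],[[0,0,0],[0,0,0],0.6],[[0,0,0],[0,0,0],0.6]]' 30
python3 - <<'E'
from h import *
p,M,s=tool(); c=cam("wrist")
a=robot.snapshot("wrist")[:,:,::-1]; cv2.imwrite("pics/w3.png",a)
cv2.imwrite("pics/w3c.png",cv2.resize(a[170:270,220:330],None,fx=5,fy=5,interpolation=cv2.INTER_CUBIC))
print(p,M.round(3)); import pickle; pickle.dump(c,open("c3.pkl","wb"))
E
```

```text
clock: 1.75
tcp_pos: [0.4946, -0.2942, 0.1307]
ee_rot: [0.107, 0.699, 0.107, -0.699]
force: [0.5, -0.4, -0.3]
finger_gap: 0.0683
[ 0.49455383 -0.29417894  0.13066027] [[ 0.     0.3   -0.954]
 [-0.    -0.954 -0.3  ]
 [-1.     0.    -0.   ]]
```

View pics/w3c.png

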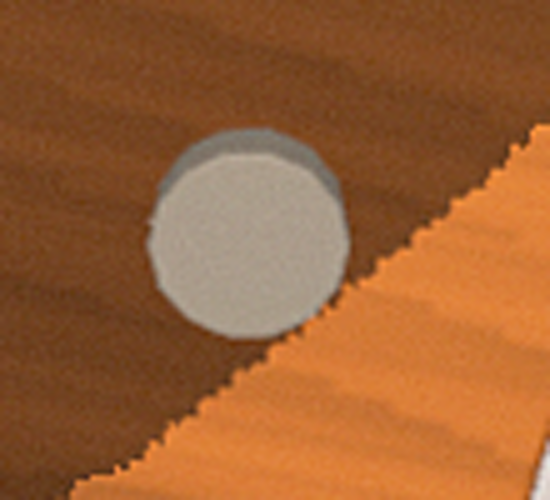

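View pics/w3.png

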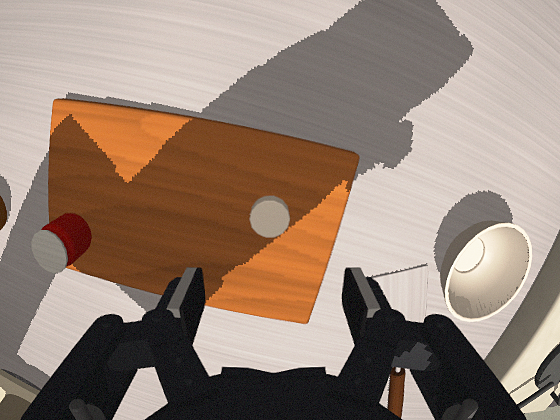

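The disc's top is now sharp, centred at about (269.5,218.6).

```bash
python3 - <<'E'
from h import *; import pickle
c=pickle.load(open("c3.pkl","rb"))
P=wat((269.3,218.6),.032,c); print(P)
for w in [(358,155),(307,323),(54,98)]: print(wat(w,.018,c))
p,M,s=tool(); P[2]=.04; print(p,M.T@(P-p), M.T@(np.array([.497,-.2915,.04])-p))
E
```

```text
[ 0.49458984 -0.29115096  0.032     ]
[ 0.55812891 -0.34119239  0.018     ]
[ 0.40244062 -0.35559116  0.018     ]
[ 0.53731943 -0.08778207  0.018     ]
[ 0.49460855 -0.2942433   0.13076096] [ 0.09075989 -0.00299359 -0.00089149] [ 0.09076074 -0.00193861 -0.00308642]
```

```bash
python3 -m pendant '[[[0.02,-0.003,-0.001],[0,0,0],0.5],[[0.025,0,0],[0,0,0],0.5],[[0.02,0,0],[0,0,0],0.5],[[0.015,0,0],[0,0,0],0.5],[[0.010,0,0],[0,0,0],0.5],[[0,0,0],[0,0,0],-1],[[0,0,0],[0,0,0],-1],[[0,0,0],[0,0,0],-1],[[0,0,0],[0,0,0],-1],[[0,0,0],[0,0,0],-1],[[0,0,0],[0,0,0],-1]]' 30
```

```text
clock: 2.9
tcp_pos: [0.4961, -0.2909, 0.0414]
ee_rot: [0.108, 0.699, 0.107, -0.698]
force: [-0.8, 0.1, 4.7]
finger_gap: 0.0281
```

```bash
python3 -m pendant '[[[0,0,0],[0,0,0],-1],[[0,0,0],[0,0,0],-1],[[-0.01,0,0],[0,0,0],-1],[[-0.02,0,0],[0,0,0],-1],[[-0.03,0,0],[0,0,0],-1],[[-0.03,0,0],[0,0,0],-1],[[-0.03,0,0],[0,0,0],-1],[[-0.02,0,0],[0,0,0],-1],[[-0.01,0,0],[0,0,0],-1],[[0,0,0],[0,0,0],-1],[[0,0,0],[0,0,0],-1]]' 30
python3 - <<'E'
from h import *
p,M,s=tool(); c=cam("wrist")
a=robot.snapshot("wrist")[:,:,::-1]; cv2.imwrite("pics/w4.png",a)
# plan: target pose: jaw along tray y
import numpy as np
y=-1.5205; ct,st=np.cos(y),np.sin(y)
tx,ty=-.045,-.02
P=np.array([.466+ct*tx-st*ty,.2025+st*tx+ct*ty,.15]); print("P",P,p,M.round(3)); print(M.T@(P-p))
ang=np.degrees(np.arctan2(M[1,1],M[0,1])); print('jaw yaw',ang,'tray y yaw',np.degrees(y)+90, s['joint_positions'].round(3))
E
```

```text
clock: 4.0
tcp_pos: [0.4949, -0.2899, 0.1893]
ee_rot: [-0.107, -0.698, -0.108, 0.699]
force: [-0.1, 0.3, -0.8]
finger_gap: 0.0283
P [0.44376291 0.24643759 0.15      ] [ 0.49485463 -0.28994522  0.18925852] [[-0.002  0.301 -0.954]
 [ 0.001 -0.954 -0.301]
 [-1.    -0.001  0.001]]
[ 0.03987932 -0.52681848 -0.11282749]
jaw yaw -72.47657221810711 tray y yaw 2.8817672503583367 [-0.53   0.417  0.1    1.255  0.     2.306]
```

View pics/w4.png

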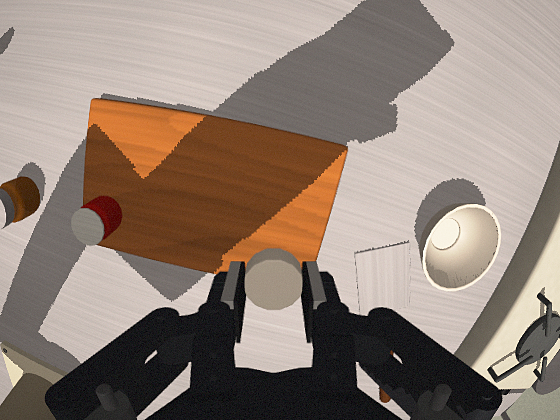

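The rest is held between the pads. Next I turn the jaws to the tray's y, about 75° of yaw, then carry it over.

```bash
python3 -m pendant '[[[0,0,0],[-5,0,0],-1],[[0,0,0],[-8,0,0],-1],[[0,0,0],[-8,0,0],-1],[[0,0,0],[-8,0,0],-1],[[0,0,0],[-8,0,0],-1],[[0,0,0],[-8,0,0],-1],[[0,0,0],[-8,0,0],-1],[[0,0,0],[-8,0,0],-1],[[0,0,0],[-8,0,0],-1],[[0,0,0],[-6.4,0,0],-1]]' 
python3 -m pendant '[[[0,0,-0.02],[0,0,0],-1],[[0,-0.002,-0.04],[0,0,0],-1],[[0,-0.003,-0.05],[0,0,0],-1],[[0,-0.003,-0.05],[0,0,0],-1],[[0,-0.003,-0.05],[0,0,0],-1],[[0,-0.003,-0.05],[0,0,0],-1],[[0,-0.003,-0.05],[0,0,0],-1],[[0,-0.003,-0.05],[0,0,0],-1],[[0,-0.002,-0.05],[0,0,0],-1],[[0,-0.002,-0.05],[0,0,0],-1],[[0,0,-0.04],[0,0,0],-1],[[0,0,-0.02],[0,0,0],-1]]'
python3 -m pendant '[[[0,0,-0.01],[0,0,0],-1],[[0,0,0],[0,0,0],-1],[[0,0,0],[0,0,0],-1],[[0,0,0],[0,0,0],-1]]'
python3 - <<'E'
from h import *
p,M,s=tool(); c=cam("wrist")
a=robot.snapshot("wrist")[:,:,::-1]; cv2.imwrite("pics/w5.png",a); a=robot.snapshot("scene")[:,:,::-1]; cv2.imwrite("pics/s5.png",a)
P=np.array([.4438,.2464,.15]);print(p,s['finger_gap'],M.round(3),M.T@(P-p))
import pickle; pickle.dump(c,open("c5.pkl","wb"))
y=-1.5205; ct,st=np.cos(y),np.sin(y)
for q in [(-.1,.075,.045),(.1,.075,.045),(.1,-.075,.045),(-.1,-.075,.045),(.112,.084,.092)]:
    print(wproj([.466+ct*q[0]-st*q[1],.2025+st*q[0]+ct*q[1],q[2]],c).round())
E
```

```text
clock: 5.05
tcp_pos: [0.4945, -0.2898, 0.1883]
ee_rot: [0.513, 0.486, 0.515, -0.486]
force: [-0.3, 0.2, -1.3]
finger_gap: 0.0281
clock: 6.25
tcp_pos: [0.4435, 0.2301, 0.1887]
ee_rot: [0.513, 0.485, 0.514, -0.487]
force: [0.4, -1.1, -0.7]
finger_gap: 0.0284
clock: 6.65
tcp_pos: [0.4445, 0.2357, 0.19]
ee_rot: [0.512, 0.487, 0.512, -0.488]
force: [0.5, 0.6, -0.1]
finger_gap: 0.028
[0.44448258 0.23572262 0.18999542] 0.027988964027005955 [[-0.001  0.999  0.049]
 [-0.001  0.049 -0.999]
 [-1.    -0.001  0.001]] [ 0.03998764 -0.00012681 -0.01072745]
[385. 129.]
[363. 323.]
[222. 325.]
[208. 127.]
[380. 360.]
```

View pics/w5.png

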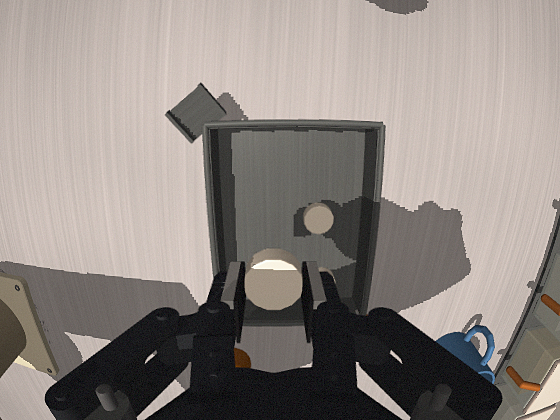

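The rest is still held, and the rim corners in the wrist view, (206,124) and (383,123), match the model to about 3 mm. I'll lower it into the tray.

```bash
python3 -m pendant '[[[0.01,0,-0.006],[0,0,0],-1],[[0.025,0,-0.006],[0,0,0],-1],[[0.035,0,0],[0,0,0],-1],[[0.035,0,0],[0,0,0],-1],[[0.025,0,0],[0,0,0],-1],[[0.012,0,0],[0,0,0],-1],[[0.008,0,0],[0,0,0],-1],[[0.005,0,0],[0,0,0],-1],[[0,0,0],[0,0,0],-1],[[0,0,0],[0,0,0],-1],[[0,0,0],[0,0,0],-1]]'
```

```text
clock: 7.85
tcp_pos: [0.4446, 0.2496, 0.0363]
ee_rot: [0.513, 0.488, 0.512, -0.486]
force: [-0.4, -0.8, 0.3]
finger_gap: 0.0278
```

```bash
python3 -m pendant '[[[0.003,0,0],[0,0,0],-1],[[0.003,0,0],[0,0,0],-1],[[0.001,0,0],[0,0,0],-1],[[0,0,0],[0,0,0],-1]]'; python3 -m pendant '[[[0,0,0],[0,0,0],0.05],[[0,0,0],[0,0,0],0.05],[[0,0,0],[0,0,0],0.05],[[0,0,0],[0,0,0],0.05]]'
```

```text
clock: 8.25
tcp_pos: [0.4436, 0.249, 0.028]
ee_rot: [0.513, 0.487, 0.513, -0.487]
force: [0.1, -0.1, 0.5]
finger_gap: 0.028
clock: 8.65
tcp_pos: [0.4439, 0.2492, 0.0284]
ee_rot: [0.513, 0.487, 0.513, -0.487]
force: [-0.1, 0.6, -0.4]
finger_gap: 0.0448
```

```bash
python3 -m pendant '[[[-0.01,0,0],[0,0,0],0.05],[[-0.03,0,0],[0,0,0],0.05],[[-0.04,0,0],[0,0,0],0.05],[[-0.04,0,0],[0,0,0],0.05],[[-0.03,0,0],[0,0,0],0.05],[[-0.03,0,0],[0,0,0],0.05],[[-0.02,0,0],[0,0,0],0.05],[[0,0,0.03],[-6,0,0],0.05],[[0,0,0.04],[-8,0,0],0.05],[[0,0,0.04],[-8,0,0],0.05],[[0,0,0.03],[-8,0,0],0.05],[[0,0,0],[-7,0,0],0.05]]'; python3 -m pendant '[[[0,0,0],[0,0,0],0.2],[[0,0,0],[0,0,0],0.2],[[0,0,0],[0,0,0],0.2]]'
python3 - <<'E'
from h import *
import pickle
p,M,s=tool(); c=cam("wrist")
a=robot.snapshot("wrist")[:,:,::-1]; cv2.imwrite("pics/w6.png",a)
P=np.array([.5577,.0931,.2]);print(p,s['finger_gap'],M.round(3),M.T@(P-p),'yaw',np.degrees(np.arctan2(M[1,1],M[0,1])))
pickle.dump(c,open("c6.pkl","wb"))
E
```

```text
clock: 9.85
tcp_pos: [0.4768, 0.1115, 0.2293]
ee_rot: [0.641, 0.3, 0.64, -0.3]
force: [0.2, 0.4, -0.5]
finger_gap: 0.0447
clock: 10.15
tcp_pos: [0.4756, 0.1151, 0.2286]
ee_rot: [0.64, 0.3, 0.64, -0.3]
force: [-0.1, 0.3, -0.2]
finger_gap: 0.0513
[0.47555167 0.11505482 0.22861572] 0.051336760408704114 [[ 0.     0.768  0.64 ]
 [ 0.     0.64  -0.768]
 [-1.     0.     0.   ]] [0.02863747 0.04904024 0.06945626] yaw 39.808785157342996
```

View pics/w6.png

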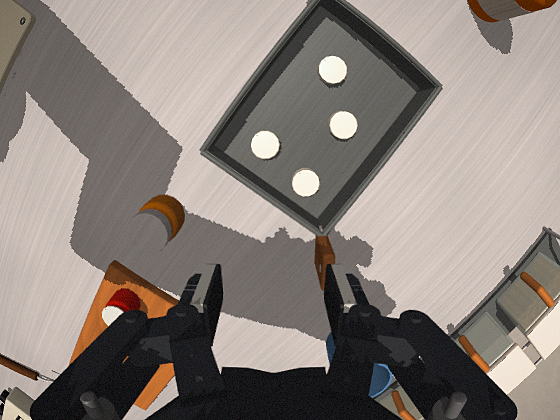

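All four rests lie in the tray. The rim corners are at (202,152), (440,88) and (322,234), and the grip is partly hidden behind the right finger. I'll refit the tray pose with this view.

```bash
python3 - <<'E'
from h import *; import pickle
from scipy.optimize import least_squares
c=pickle.load(open("c6.pkl","rb"))
a=cv2.imread("pics/w6.png"); cv2.imwrite("pics/w6c.png",cv2.resize(a[215:300,280:370],None,fx=6,fy=6,interpolation=cv2.INTER_CUBIC))
obs=[((.1,-.075,.045),(202,152)),((-.1,.075,.045),(440,88)),((.1,.075,.045),(322,235))]
def res(p):
    cc,s=np.cos(p[2]),np.sin(p[2]);r=[]
    for (x,y,z),uv in obs: r+=list(wproj([p[0]+cc*x-s*y,p[1]+s*x+cc*y,z],c)-uv)
    return np.array(r)
o=least_squares(res,[.466,.2025,-1.52]); print(o.x,np.degrees(o.x[2]),o.fun.round(1))
p=o.x;cc,s=np.cos(p[2]),np.sin(p[2])
for d in(-.02,.02):
  x,y=.114+.8*d,.086+.6*d; print(wproj([p[0]+cc*x-s*y,p[1]+s*x+cc*y,.092],c))
E
```

```text
[ 0.46474373  0.20537423 -1.51303676] -86.69062085934704 [-0.7 -0.6  0.6 -0.8  0.2  1.7]
[329.96016158 254.71723537]
[327.09057512 291.84263521]
```

View pics/w6c.png

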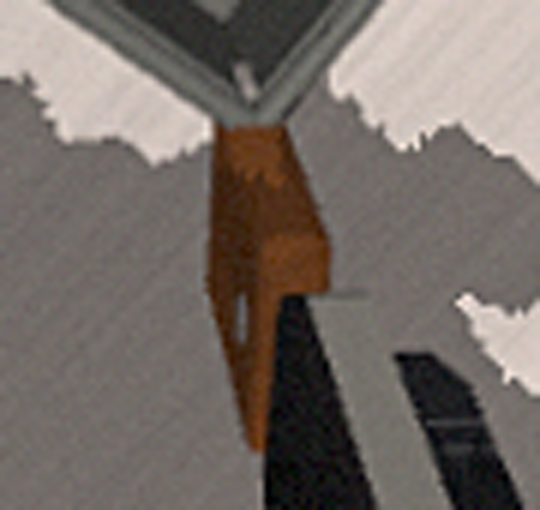

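```bash
python3 - <<'E'
from h import *
p,M,s=tool(); print(p, M.T@(np.array([.5572,.0953,.0725])-p))
E
```

```text
[0.47552364 0.11512043 0.2285148 ] [0.15602721 0.04999026 0.06753503]
```

```bash
python3 -m pendant '[[[0,0.01,0.01],[0,0,0],0.2],[[0,0.02,0.025],[0,0,0],0.2],[[0,0.015,0.02],[0,0,0],0.2],[[0,0.005,0.0125],[0,0,0],0.2],[[0.02,0,0],[0,0,0],0.2],[[0.02,0,0],[0,0,0],0.2],[[0.01,0,0],[0,0,0],0.2],[[0,0,0],[0,0,0],0.2],[[0,0,0],[0,0,0],0.2],[[0,0,0],[0,0,0],0.2]]'
python3 - <<'E'
from h import *
import pickle
p,M,s=tool(); c=cam("wrist")
a=robot.snapshot("wrist")[:,:,::-1]; cv2.imwrite("pics/w7.png",a)
print(p,M.T@(np.array([.5572,.0953,.0725])-p))
p0=np.array([.5572,.0953,.092]);d=np.array([np.cos(np.radians(-49.9)),np.sin(np.radians(-49.9)),0])
print(wproj(p0-.02*d,c),wproj(p0+.02*d,c))
E
```

```text
clock: 11.2
tcp_pos: [0.558, 0.0951, 0.1796]
ee_rot: [0.641, 0.3, 0.64, -0.299]
force: [0.3, -0.8, 0.7]
finger_gap: 0.0511
[0.55803927 0.09510202 0.17956459] [ 0.10706258 -0.00072257 -0.00080706]
[273.06120933 198.44234656] [273.32544187 251.46956543]
```

View pics/w7.png

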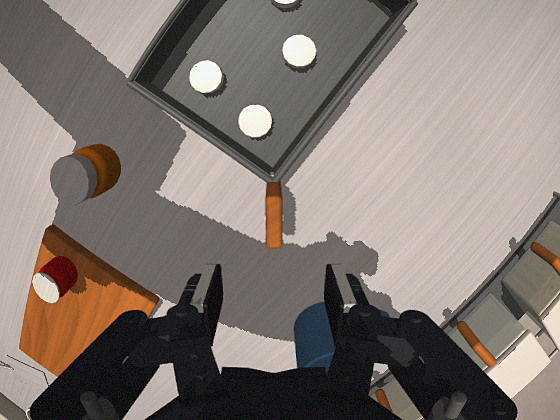

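The grip top lies on the jaw centreline, with u about 274 and its end at v = 248, within 2 mm of the prediction. I'll descend and pinch.

```bash
python3 -m pendant '[[[0.02,0,0],[0,0,0],0.2],[[0.025,0,0],[0,0,0],0.2],[[0.025,0,0],[0,0,0],0.2],[[0.02,0,0],[0,0,0],0.2],[[0.01,0,0],[0,0,0],0.2],[[0.007,0,0],[0,0,0],0.2],[[0,0,0],[0,0,0],0.2],[[0,0,0],[0,0,0],0.2],[[0,0,0],[0,0,0],0.2]]' 80
python3 - <<'E'
from h import *
p,M,s=tool(); print(p,s['force'].round(1))
cv2.imwrite("pics/w8.png",robot.snapshot("wrist")[:,:,::-1])
E
```

```text
clock: 12.15
tcp_pos: [0.5583, 0.0949, 0.0725]
ee_rot: [0.641, 0.3, 0.64, -0.299]
force: [-0.5, -0.2, 0.3]
finger_gap: 0.051
[0.55832947 0.09489821 0.07252959] [-0.5 -0.2  0.3]
```

View pics/w8.png

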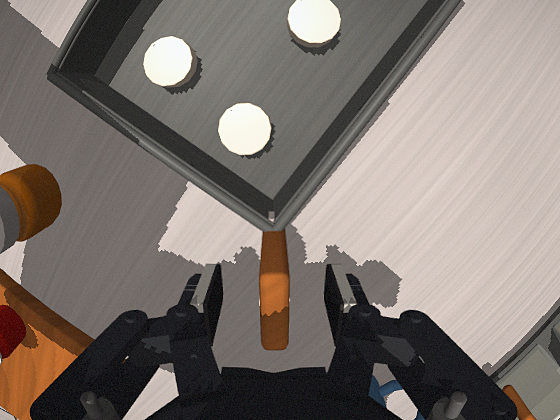

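The grip stands centred between the pads, with its top running from (275,230) to (275,345). I'll close on it.

```bash
python3 -m pendant '[[[0,0,0],[0,0,0],-0.3],[[0,0,0],[0,0,0],-0.6],[[0,0,0],[0,0,0],-1],[[0,0,0],[0,0,0],-1],[[0,0,0],[0,0,0],-1],[[0,0,0],[0,0,0],-1],[[0,0,0],[0,0,0],-1],[[0,0,0],[0,0,0],-1]]' 80
python3 - <<'E'
from h import *
p,M,s=tool(); print(p,M.round(3),s['force'].round(1),s['moment'].round(2),s['joint_positions'].round(2))
# tilt plan in (r,z): L,h
L,h=.2678,.072
for n in range(0,34,3):
    t=np.radians(n); print(n,round(L*np.cos(t)-h*np.sin(t),4),round(L*np.sin(t)+h*np.cos(t),4))
# per-degree step in tool axes (tool x = -tray z, horizontal outwards along tool z or -z)
for st in (2,3,4): 
    t=np.radians(st); dr=L*np.cos(t)-h*np.sin(t)-L; dz=L*np.sin(t)+h*np.cos(t)-h; print(st,'outward',dr,'up',dz)
print('z axis', M[:,2], 'outward dir', np.cos(np.radians(-49.9)),np.sin(np.radians(-49.9)))
E
```

```text
clock: 13.0
tcp_pos: [0.5577, 0.0947, 0.0717]
ee_rot: [0.641, 0.3, 0.64, -0.3]
force: [0.0, -0.7, 5.1]
finger_gap: 0.0108
[0.55773336 0.09471012 0.07172467] [[ 0.001  0.768  0.641]
 [-0.     0.641 -0.768]
 [-1.     0.001  0.001]] [ 0.  -0.7  5.1] [-0.1   0.09  0.06] [ 0.17  0.5  -0.1   0.97 -0.    1.04]
0 0.2678 0.072
3 0.2637 0.0859
6 0.2588 0.0996
9 0.2532 0.113
12 0.247 0.1261
15 0.24 0.1389
18 0.2324 0.1512
21 0.2242 0.1632
24 0.2154 0.1747
27 0.2059 0.1857
30 0.1959 0.1963
33 0.1854 0.2062
2 outward -0.002675900286866262 up 0.009302224762304648
3 outward -0.00413519944221713 up 0.013916895584189667
4 outward -0.005674813449996097 up 0.018505395287384097
z axis [ 6.40718273e-01 -7.67775868e-01  5.58260310e-04] outward dir 0.6441236297613865 -0.7649214009184317
```

Gap 10.8 mm, so the grip is held. Tilting 1° per row about the lip corner means tool shifts of -4.66 mm in x and -1.3 mm in z and a turn of -1° about y. I'll do 6° first and check the force.

```bash
python3 -m pendant '[[[-0.0047,0,-0.0013],[0,-1,0],-1],[[-0.0047,0,-0.0013],[0,-1,0],-1],[[-0.0047,0,-0.0013],[0,-1,0],-1],[[-0.0047,0,-0.0013],[0,-1,0],-1],[[-0.0047,0,-0.0013],[0,-1,0],-1],[[-0.0047,0,-0.0013],[0,-1,0],-1],[[0,0,0],[0,0,0],-1],[[0,0,0],[0,0,0],-1],[[0,0,0],[0,0,0],-1]]' 80
python3 - <<'E'
from h import *
p,M,s=tool(); print(p,M.round(3),s['force'].round(1),s['moment'].round(2))
cv2.imwrite("pics/s9.png",robot.snapshot("scene")[100:240,250:400,::-1].repeat(4,0).repeat(4,1))
E
```

```text
clock: 13.9
tcp_pos: [0.5515, 0.1016, 0.0989]
ee_rot: [0.673, 0.284, 0.606, -0.315]
force: [0.3, -0.3, -1.4]
finger_gap: 0.0111
[0.55150353 0.10155127 0.09893105] [[ 0.067  0.768  0.637]
 [-0.08   0.641 -0.764]
 [-0.995 -0.     0.104]] [ 0.3 -0.3 -1.4] [0.03 0.04 0.03]
```

View pics/s9.png

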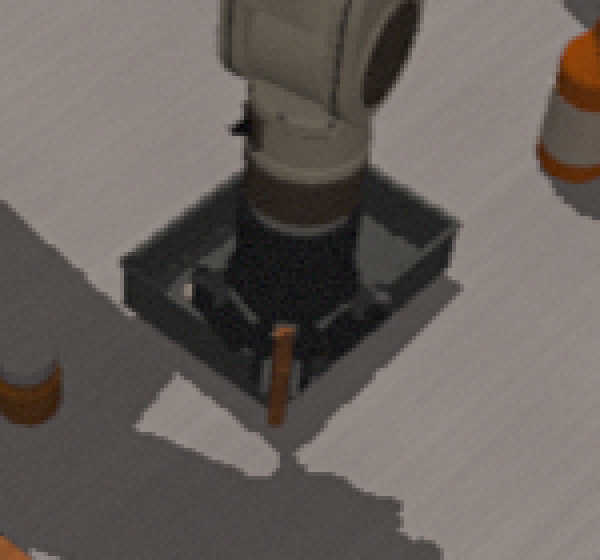

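The tray follows the gripper and the force is small at -1.4 N. I'll continue the tilt.

```bash
python3 -m pendant '[[[-0.0047,0,-0.0013],[0,-1,0],-1],[[-0.0047,0,-0.0013],[0,-1,0],-1],[[-0.0047,0,-0.0013],[0,-1,0],-1],[[-0.0047,0,-0.0013],[0,-1,0],-1],[[-0.0047,0,-0.0013],[0,-1,0],-1],[[-0.0047,0,-0.0013],[0,-1,0],-1],[[-0.0047,0,-0.0013],[0,-1,0],-1],[[-0.0047,0,-0.0013],[0,-1,0],-1],[[-0.0047,0,-0.0013],[0,-1,0],-1],[[-0.0047,0,-0.0013],[0,-1,0],-1],[[0,0,0],[0,0,0],-1],[[0,0,0],[0,0,0],-1]]'
python3 - <<'E'
from h import *
p,M,s=tool(); print(p,np.degrees(np.arcsin(M[2,2])),s['force'].round(1),s['moment'].round(2))
E
```

```text
clock: 15.15
tcp_pos: [0.5379, 0.1182, 0.143]
ee_rot: [0.723, 0.255, 0.545, -0.338]
force: [0.4, -0.9, -1.7]
finger_gap: 0.0109
[0.53789395 0.11819295 0.1429838 ] 16.010210640209174 [ 0.4 -0.9 -1.7] [ 0.13  0.01 -0.03]
```

```bash
python3 -m pendant '[[[-0.0047,0,-0.0013],[0,-1,0],-1],[[-0.0047,0,-0.0013],[0,-1,0],-1],[[-0.0047,0,-0.0013],[0,-1,0],-1],[[-0.0047,0,-0.0013],[0,-1,0],-1],[[-0.0047,0,-0.0013],[0,-1,0],-1],[[-0.0047,0,-0.0013],[0,-1,0],-1],[[-0.0047,0,-0.0013],[0,-1,0],-1],[[-0.0047,0,-0.0013],[0,-1,0],-1],[[-0.0047,0,-0.0013],[0,-1,0],-1],[[-0.0047,0,-0.0013],[0,-1,0],-1],[[0,0,0],[0,0,0],-1],[[0,0,0],[0,0,0],-1]]'
python3 -m pendant '[[[-0.0047,0,-0.0013],[0,-1,0],-1],[[-0.0047,0,-0.0013],[0,-1,0],-1],[[-0.0047,0,-0.0013],[0,-1,0],-1],[[-0.0047,0,-0.0013],[0,-1,0],-1],[[0,0,0],[0,0,0],-1],[[0,0,0],[0,0,0],-1],[[0,0,0],[0,0,0],-1],[[0,0,0],[0,0,0],-1],[[0,0,0],[0,0,0],-1],[[0,0,0],[0,0,0],-1]]'
python3 - <<'E'
from h import *
p,M,s=tool(); print(p,np.degrees(np.arcsin(M[2,2])),s['force'].round(1),s['moment'].round(2))
for n in("scene","top","wrist"): cv2.imwrite(f"pics/{n}10.png",robot.snapshot(n)[:,:,::-1])
a=cv2.imread("pics/scene10.png")[80:240,240:400]; b=cv2.imread("pics/top10.png")[180:300,130:290]
cv2.imwrite("pics/s10c.png",cv2.resize(a,None,fx=3.7,fy=3.7,interpolation=cv2.INTER_CUBIC)); cv2.imwrite("pics/t10c.png",cv2.resize(b,None,fx=4.5,fy=4.5,interpolation=cv2.INTER_CUBIC))
E
```

```text
clock: 16.35
tcp_pos: [0.5195, 0.1403, 0.1822]
ee_rot: [0.768, 0.225, 0.48, -0.359]
force: [-0.2, 0.3, -4.1]
finger_gap: 0.011
clock: 17.35
tcp_pos: [0.5111, 0.15, 0.1965]
ee_rot: [0.784, 0.212, 0.453, -0.367]
force: [-0.4, 0.7, -2.9]
finger_gap: 0.011
[0.51111211 0.15002586 0.19651222] 29.990776706273635 [-0.4  0.7 -2.9] [ 0.6   0.47 -0.03]
```

View pics/s10c.png

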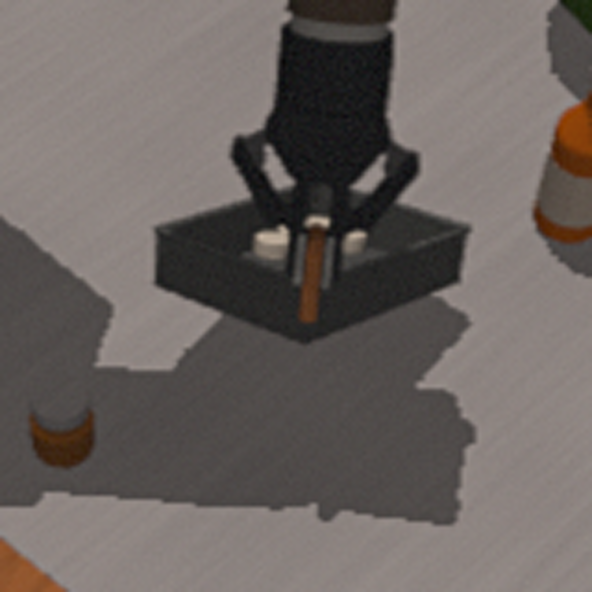

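View pics/t10c.png

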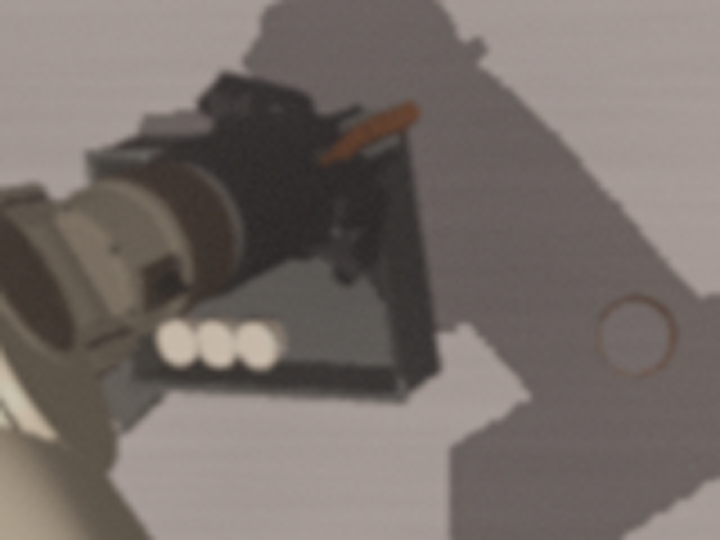

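View pics/wrist10.png

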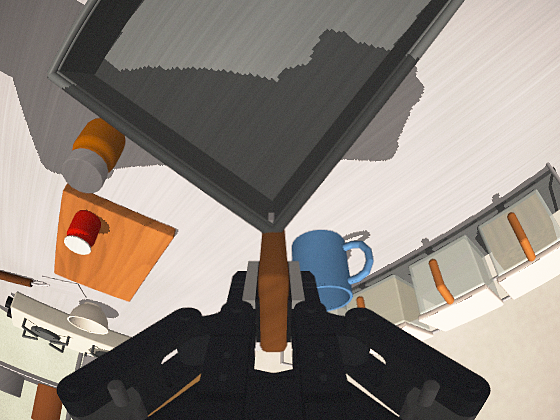

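The tool is tilted 30.0°. In the top view three rests stand in a row along the -y wall at crop (178,342), (218,343) and (258,345). In the scene view rests show at (272,242) and (352,242), with more hidden behind the fingers. I'll work out where they are in the tray frame.

```bash
cat >> h.py <<'E'
def traypose():
    p,M,s=tool(); zt=-M[:,0]; d=M[:,2]; yp=np.cross(zt,d)
    a=np.radians(36.87); x=np.cos(a)*d-np.sin(a)*yp; y=np.sin(a)*d+np.cos(a)*yp
    Rt=np.c_[x,y,zt]; o=p-Rt@np.array([.114,.086,.072]); return o,Rt
def inplane(c,uv,o,Rt,h):
    f,cx,cy,Rm,t=c; C=-Rm.T@t; v=Rm.T@np.array([(uv[0]-cx)/f,(uv[1]-cy)/f,1])
    C=Rt.T@(C-o); v=Rt.T@v; return (C+v*(h-C[2])/v[2])*1000
E
python3 - <<'E'
from h import *
o,Rt=traypose(); print(o,Rt.round(3)); T=cam("top");S=cam("scene")
print('pivot z',(o+Rt@[-.1,-.075,0]),'lip tip z',(o+Rt@[-.096-.028,-.071-.021,.035]))
tt=lambda u,v:(130+u/4.5-.4,180+v/4.5-.4); ss=lambda u,v:(240+u/3.7-.4,80+v/3.7-.4)
for u in [(178,342),(218,343),(258,345)]: print('top',inplane(T,tt(*u),o,Rt,.018).round(1))
for u in [(271,236),(352,236),(317,220)]: print('scene',inplane(S,ss(*u),o,Rt,.018).round(1))
for k in [(-.1,-.075,.045),(.1,-.075,.045),(.1,.075,.045),(-.1,.075,.045)]:
    P=o+Rt@np.array(k); a=proj(T,P)[0]; b=proj(S,P)[0]; print(k,'t',((a-[130,180]+.4)*4.5).round(),'s',((b-[240,80]+.4)*3.7).round())
E
python3 - <<'E'
import cv2
a=cv2.imread("pics/scene10.png")[125:180,275:375]
cv2.imwrite("pics/s10d.png",cv2.resize(a,None,fx=7.5,fy=7.5,interpolation=cv2.INTER_CUBIC))
E
```

```text
[0.45460194 0.2171658  0.06280295] [[-0.017  0.947 -0.32 ]
 [-0.916  0.114  0.384]
 [ 0.4    0.3    0.866]]
pivot z [3.85237606e-01 3.00284237e-01 3.13637545e-04] lip tip z [0.35833194 0.33378434 0.01592863]
top [-79.  -56.6  18. ]
top [-48.2 -56.2  18. ]
top [-18.1 -56.5  18. ]
scene [-22.8 -60.3  18. ]
scene [-76.2 -18.6  18. ]
scene [-84.5 -61.5  18. ]
(-0.1, -0.075, 0.045) t [129. 384.] s [319. 181.]
(0.1, -0.075, 0.045) t [404. 398.] s [156. 231.]
(0.1, 0.075, 0.045) t [366. 148.] s [311. 288.]
(-0.1, 0.075, 0.045) t [ 87. 152.] s [469. 229.]
```

View pics/s10d.png

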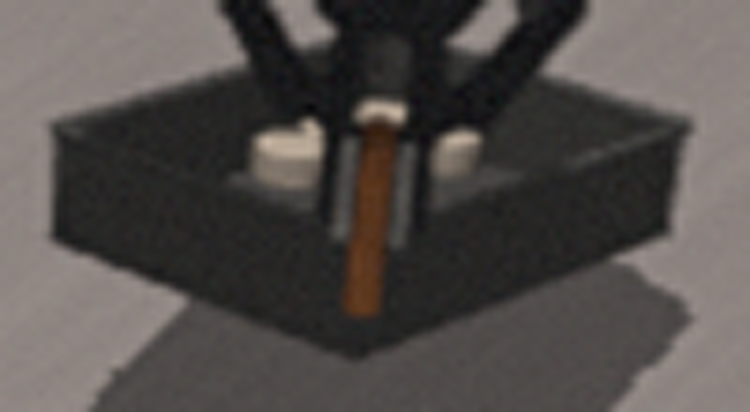

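All four are packed at the lip corner: three along the -y wall at about x = -79, -48 and -18, and the fourth at about (-79,-22) on the -x wall. The pivot corner is computed at z = 0.3 mm. I'll hold briefly, check it is steady, then hand in.

```bash
python3 -m pendant '[[[0,0,0],[0,0,0],-1],[[0,0,0],[0,0,0],-1],[[0,0,0],[0,0,0],-1],[[0,0,0],[0,0,0],-1],[[0,0,0],[0,0,0],-1],[[0,0,0],[0,0,0],-1],[[0,0,0],[0,0,0],-1],[[0,0,0],[0,0,0],-1]]'
python3 - <<'E'
from h import *
b=robot.snapshot("top")[:,:,::-1]; s=robot.snapshot("scene")[:,:,::-1]; a=cv2.imread("pics/top10.png"); s0=cv2.imread("pics/scene10.png")
print(np.abs(a[180:300,130:290].astype(int)-b[180:300,130:290]).mean(), np.abs(s0[80:240,240:400].astype(int)-s[80:240,240:400]).mean()); cv2.imwrite("pics/top11.png",b); cv2.imwrite("pics/scene11.png",s)
E
```

```text
clock: 18.3
tcp_pos: [0.5111, 0.1502, 0.1966]
ee_rot: [0.784, 0.212, 0.453, -0.367]
force: [-0.1, -0.3, -4.1]
finger_gap: 0.0109
0.9194618055555556 1.6763151041666666
```

View pics/top11.png

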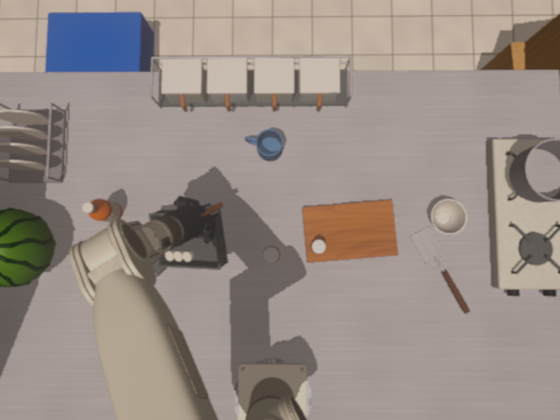

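The bottle, mug, jar, tin, bowl and board are all where they were. The arm's wrist is near the bottle at (98,210) but clear of it. I'm handing the job in.

```bash
python3 -c "
from workcell import robot
print(robot.close_job())"
```

```text
the job is handed in; nothing more can be done
None
```

I put the last rest in the tray with the other three and let go of it. I then took the tray by its wooden grip (80 N) and tilted it about its lip corner to 30.0°. I handed the job in at about 18.4 s, still holding it.

**Rests:** All four lie packed at the lip corner. Three are in a row along the -y wall, with centres at about x = -79, -48 and -18 mm in the tray's frame. The fourth is beside the corner one on the -x wall. I could only see the fourth partly, past the fingers in the scene view. The end of the row is about 78 mm from the corner, so they sit in an L rather than a tight 2×2, and I did not jostle them further.

**Holding:** The pose was unchanged over the last second. The force on the tool was about 4 N, the grip gap 11 mm, and the lip corner comes out at counter height.

**Other things:** In the top view the tin, jar, mug, bottle, bowl and board look where they were. The arm ended close to the bottle, but the bottle had not moved.

**Check that disagreed:** The first wrist picture put rest4 about 9 mm off. The arm was still moving, and a second picture after it settled agreed with the other cameras to about 2 mm in one view and 4 mm in the other.

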